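# Shut the extraction flap with the hook pole

## Robot

A 6-joint arm with a two-finger parallel gripper is mounted at the origin on the work surface. World frame = base frame: x ahead of the robot, y to its left, z up, the work surface at z = 0. Lengths are in m, angles in rad, forces in N, time in s.
With the tool pointing down it reaches from about 0.25 to 0.775 m from the base axis. Payload 4 kg.
Tool frame: the origin (TCP) lies on the centre line of the jaws, within the pads' length; the fingertips stand 8 mm ahead of it and the grasp point (between the pads) lies 11 mm behind it (r.tcp_to_tips is the distance from the TCP to the fingertips, in m); z points along the fingers, y is the line along which they close (so a half turn about z gives the same grasp; the last joint's range is limited). The gripper opens to 85 mm and grips with 20 to 120 N. Pads are 22 mm wide; open, the fingers measure 114 mm over their backs; the gripper's body (76 mm by 85 mm) begins 54 mm behind the grasp point. The pads swing forward as they close: fully open they stand 13 mm farther back than shut.
Start: joints at [-1.224, 0.087, 1.371, -0, 1.684, -0.103], TCP at [0.239, -0.495, 0.239] pointing down, gripper open.
Joint ranges: [-3.1, 3.1], [-0.76, 2.03], [0.27, 2.55], [-1.08, 4.22], [0.17, 2.65], [-2.57, 2.57]. Speed limits (rad/s): [2.79, 2.79, 3.14, 3.14, 3.14, 3.14].

## Interface

Orientations are given as a unit quaternion [x, y, z, w].
In Python, from station import r gives the robot as it stands.
- The arm moves only by the tool apply_moves, never from a script. Its argument "rows" is a list of rows, each a list of 6 numbers: the shift along the world's x, y, z in cm, then the turn, a rotation vector about the world's x, y, z in degrees. In form: [[tx, ty, tz, rx, ry, rz], ...]. A call has exactly 10 rows; each row is the pose to reach, as a shift and turn from the pose commanded when the call began; what a row does not reach only later rows make up. A row lasts 1/8 s, in which the tool goes at most 62.5 mm and 10.7 degrees, less where a joint would pass 70% of its speed; a pose out of reach is approached as far as the arm can. A call with a gripper value outside its range is refused whole. "grip" is the closure, from 0 (fully open) to 1 (shut), set as the call begins (left out, the last holds). The fingers move at their own pace and stop on an object; "grip_force" is the grip in N (left out, the last holds). Time passes only in rows, so rows that repeat a pose let the fingers close, or fill a call up. It gives the time, the measured TCP pose, the force, the opening and the grip force at its end, in the units of the state.
- r.get_obs(): the state, without advancing time (a new reading comes with each control period).
- r.capture(name): name is "scene" or "side" or "wrist"; returns a dict with "frame" (480x640x3 uint8, red, green, blue), "range_z" (480x640 float32, m along the optical axis (not along the pixel's ray), 0 where there is no reading), "K" (3x3 intrinsics, pixels), "rvec" (rotation vector, rad) and "tvec" (3), from world to camera coordinates, as OpenCV has them; the wrist camera has in their place "tool_from_camera" (4x4, takes a point from camera to tool coordinates, whose origin is the TCP and whose axes are the flange's). Camera axes: x right, y down, z forward; pixel columns grow to the right and rows downward; lengths in m; the calibration is good to about 2 mm. A picture is of the moment at which its call begins: read the wrist's pose just before it.
- r.finish_job(): hands the job in; it is judged then, once.
The state is a dict: "time": time; "qpos": joint angles; "joint_velocities": joint speeds; "joint_torque": joint torques, N m; "tool_pos": TCP position; "orientation": TCP orientation; "ft_force": force on the tool from outside, world axes, zero at the start; "wrist_torque": the same for the moment, N m; "gripper_width": finger opening in m; "grasp_force": force on a finger pad.
Only numpy, scipy, OpenCV 4.12 (cv2) and the standard library are available. Lean on these libraries where they do the work, as an engineer would, in place of code of your own. Each camera call takes 0.05 s, during which the arm holds its last target. There are 200 camera calls.

## Task

You have finished at this bench: put the hook of the wooden pole through the brass ring eye of the open blue extraction flap, and with the hook still in the eye swing the flap up and press it onto its seal until the latch clicks and holds it fully shut, gently, without slamming or forcing it. Then unhook and lay the pole down flat on the bench again before letting go of it; work the flap with the pole only, and leave the lamp, the bin and the bottle where they stand.

Things in the scene. Friction and masses are not known exactly. Their poses are not given: they have to be found in the camera images.
- vent: Grey sheet-steel extraction box fixed to the bench, 300 mm wide (y), 160 deep (x), 400 high; a round duct leaves its back. Origin: centre of its underside, on the bench; its front looks along its own -x, 80 mm from the origin; z up. In the front an inlet 240 mm wide with a blue flap hinged at its lower edge. More than 20 N between pole and box or flap bends the eye: forced.
- hinge (a point): Middle of the flap's hinge line, at vent x = -83, z = 190 mm; the line is parallel to the vent's y. Axes as the vent's. The flap (238 x 142 x 4 mm, 0.18 to 0.29 kg) stands up from here when shut and leans out into the room when open. Hinge friction holds it at any angle: moving it shut takes 1 to 4 N at the eye, more only in the last 10 mm. Behind its shut position it is rigid.
- catch (a point): White roller of a spring latch above the inlet, at vent x = -90, z = 335 mm, in a steel housing 35 mm wide, 342 to 374 mm high, that stands out to vent x = -96 mm. Over the last 6 mm a rubber seal pushes the flap back, ever harder; only about 0.6 mm before the rigid stop, at 10 to 14 N at the eye, does the roller drop in front of the flap's edge with a click and hold it. Let go earlier, it springs back.
- flap (a joint): Opening angle of the blue flap in rad: 0 is hard on its stop; it grows as the upper edge comes out into the room and down; 1.1 is its end. It starts between 0.65 and 0.95. Latched it rests at about 0.007; not latched the seal pushes it back to about 0.035.
- eye (a point): Centre of the brass ring eye at the middle of the flap's free edge: hole 24 mm, wire 5 mm. The hole's axis is parallel to the hinge (vent y): a finger put in sideways is free to turn as the flap swings. With the flap shut the centre is 34 mm ahead of (vent -x) and 150 mm above the hinge line; it turns about that with the flap. Axes turn with the flap: y along the hole, x into the vent.
- pole: Wooden pole with steel hook lying on the bench, 0.54 m, 0.25 kg. Origin on its axis near the balance point, x to the hook end. Square 26 mm shaft from x = -240 (red end) to +160 mm, then an 8 mm rod to x = 299 mm, bent square into a finger that points to the pole's -y. Lying, its axis is 13 mm above the bench, finger level. When the pole points at the vent's front, the finger points to vent -y.
- pole_hook (a point): Middle of the hook's finger, at x = 298, y = -25, z = 0 mm on the pole. The finger is 8 mm thick and ends 44 mm from the pole's axis. The hook is in when this point is within 15 mm of the eye's centre along the hole and inside the ring. In the hole it has 8 mm of play to each side.
- lamp: Aluminium stage lamp can standing on the bench, 100 mm in diameter, 135 mm high, origin at the centre of its underside. A bystander.
- bin: Yellow open parts bin, 100 x 120 x 60 mm, with fittings in it, origin at the centre of its underside. A bystander.
- bottle: Small bottle with a blue label and a red cap, 54 mm in diameter, 150 mm high, origin at the centre of its underside. A bystander.

How it is judged:
By the outcome, as a careful person would: the job done as asked, in the order asked, and still so for the second after the job is handed in, with the robot touching nothing.
It also fails if it takes over 72 s, if anything falls off the work surface, if the arm or the gripper's body presses on something with over 40 N, if the wrist force passes 120 N, or if a joint passes its speed limit or range.

## Working session

There is one attempt and no reset: what is moved stays moved. The work goes in short steps, Python scripts to look and compute and a tool call to move; the robot and the scene stay as the last step left them, time stands still between calls to the robot, and variables do not carry over. Pictures are saved under pics/ and viewed, at most 10 in all, crops included, and the job is handed in when it is done.

Besides the shell and the picture viewer there is one more tool, called by a JSON object that holds its "name" and its "arguments", one argument or row to a line. apply_moves: Moves the arm, as the interface text tells. Its arguments: {"type":"object","properties":{"rows":{"type":"array","items":{"type":"array","items":{"type":"number"}}},"grip":{"type":"number"},"grip_force":{"type":"number"}},"required":["rows"]}

```bash
mkdir -p pics; ls; cat > h.py <<'E'
import numpy as np, cv2
from scipy.spatial.transform import Rotation as R
from station import r
def cap(n):
    o=r.get_obs(); c=r.capture(n)
    if n=='wrist':
        T=np.eye(4);T[:3,:3]=R.from_quat(o['orientation']).as_matrix();T[:3,3]=o['tool_pos']
        c['W']=T@c['tool_from_camera']
    else:
        M=cv2.Rodrigues(np.array(c['rvec'],float))[0];T=np.eye(4);T[:3,:3]=M.T;T[:3,3]=-M.T@np.ravel(c['tvec']);c['W']=T
    K=c['K'];z=c['range_z'];v,u=np.mgrid[:480,:640]
    p=np.stack([(u-K[0,2])/K[0,0]*z,(v-K[1,2])/K[1,1]*z,z],-1)
    c['P']=p@c['W'][:3,:3].T+c['W'][:3,3]
    c['P'][z==0]=np.nan
    return c
def plane(c,uv,h):
    uv=np.atleast_2d(uv).astype(float);K=c['K'];d=np.c_[(uv[:,0]-K[0,2])/K[0,0],(uv[:,1]-K[1,2])/K[1,1],np.ones(len(uv))]@c['W'][:3,:3].T
    o=c['W'][:3,3];return o+d*((h-o[2])/d[:,2])[:,None]
def save(c,n): cv2.imwrite('pics/'+n,c['frame'][:,:,::-1])
E
python3 - <<'E'
from h import *
for n in ['scene','side']:
    c=cap(n);save(c,n+'0.png');np.savez(n+'0.npz',**{k:c[k] for k in('frame','P','K','W','range_z')});print(n,c['W'][:3].round(3).tolist(),c['K'][0,0])
print(r.get_obs())
E
```

```text
pics
scene [[0.673, 0.623, -0.399, 1.093], [0.74, -0.564, 0.367, -0.338], [0.004, -0.542, -0.84, 1.335]] 598.6388486258022
side [[-0.668, -0.71, 0.223, 0.25], [-0.744, 0.634, -0.211, 0.435], [0.009, -0.307, -0.952, 1.47]] 597.3745784531861
{'time': 0.1, 'qpos': array([-1.22410950e+00,  8.78959397e-02,  1.37214016e+00,  4.24762742e-06,
        1.68361016e+00, -1.03129941e-01]), 'joint_velocities': array([-0.00118594, -0.00235823, -0.00443797,  0.00050321,  0.00110809,
        0.00012591]), 'joint_torque': array([ 3.23867964e-03, -3.53013968e+01, -3.14219427e+01, -1.16647854e-05,
        7.96898792e-03,  6.02864958e-06]), 'tool_pos': array([ 0.23897039, -0.49487724,  0.23822927]), 'orientation': array([ 9.74813976e-01,  2.23017168e-01, -1.22638276e-04, -1.01945152e-03]), 'ft_force': array([-0.40617162,  0.78920119, -0.16594213]), 'wrist_torque': array([ 0.00434225, -0.00152266,  0.04659092]), 'grasp_force': 0.0, 'gripper_width': 0.08542896746017502}
```

View pics/scene0.png

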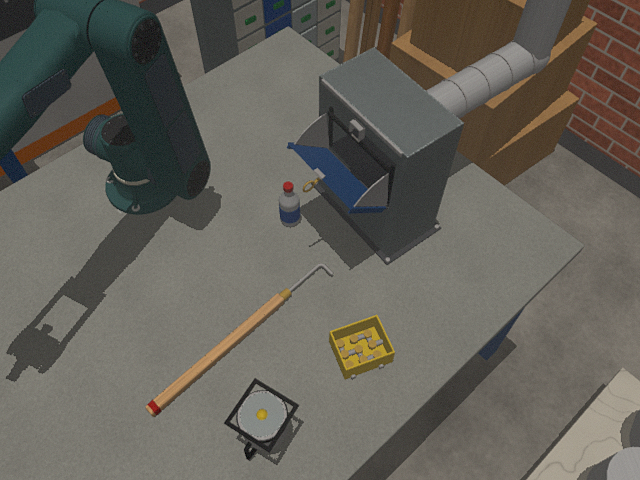

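View pics/side0.png

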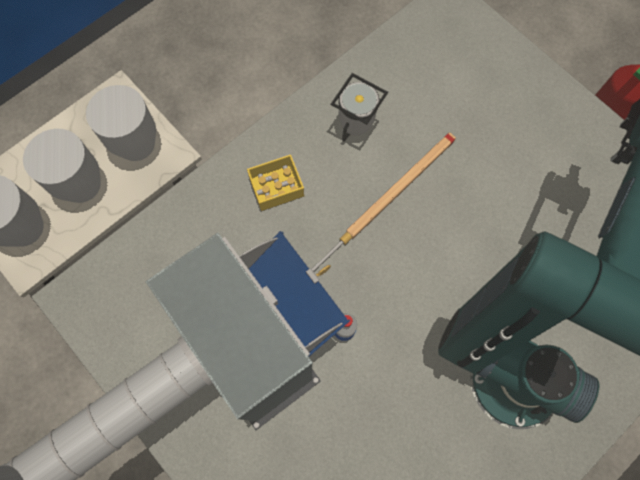

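Scene view: pole from its red end (153,407) to its hook (328,268), eye near (312,184), bottle (289,205), bin (362,345), lamp (262,415). Side view: box top with corners (148,282), (220,235), (313,360) and (240,418), eye near (324,269). Now the measuring.

```bash
python3 - <<'E'
from h import *
S={n:dict(np.load(n+'0.npz')) for n in('scene','side')}
np.set_printoptions(precision=4,suppress=True)
for n,c in S.items():
    P=c['P'];print(n)
    hsv=cv2.cvtColor(c['frame'],cv2.COLOR_RGB2HSV)
    m=(abs(P[...,2]-.4)<.006)&(P[...,0]>.2)
    k,l,st,ce=cv2.connectedComponentsWithStats(m.astype(np.uint8));i=1+st[1:,4].argmax()
    q=P[l==i];rc=cv2.minAreaRect(q[:,:2].astype(np.float32));print('top',rc,np.median(q[:,2]))
    # pole wood
    H=hsv[...,0];Sa=hsv[...,1]
    m=(Sa>90)&(H>5)&(H<22)&(P[...,2]>.012)&(P[...,2]<.034)
    k,l,st,ce=cv2.connectedComponentsWithStats(m.astype(np.uint8));i=1+st[1:,4].argmax()
    q=P[l==i];q=q[q[:,2]>.022];print('pole',cv2.minAreaRect(q[:,:2].astype(np.float32)),cv2.fitLine(q[:,:2].astype(np.float32),cv2.DIST_HUBER,0,.01,.01).ravel(),np.median(q[:,2]))
    m=((H<5)|(H>174))&(Sa>130)&(P[...,2]<.2)
    k,l,st,ce=cv2.connectedComponentsWithStats(m.astype(np.uint8))
    for i in range(1,k):
        if st[i,4]>15:print('red',ce[i],np.median(P[l==i],0))
    # bin
    m=(Sa>120)&(H>22)&(H<35)&(P[...,2]<.1)
    k,l,st,ce=cv2.connectedComponentsWithStats(m.astype(np.uint8));i=1+st[1:,4].argmax()
    print('bin',cv2.minAreaRect(P[l==i][:,:2].astype(np.float32)))
    m=(H>105)&(H<125)&(Sa>120)&(P[...,2]>.17)
    k,l,st,ce=cv2.connectedComponentsWithStats(m.astype(np.uint8));i=1+st[1:,4].argmax()
    q=P[l==i];cc=np.median(q,0);n_=np.linalg.svd(q-q.mean(0),full_matrices=False)[2][2];print('flap',cc,'normal',n_,q.min(0),q.max(0))
c=S['scene']
print('hook rod scene',plane(c,[[290,293],[322,266],[331,274]],.013))
P=c['P'];print('lamp',P[415,262],'eye',[P[184+j,308+i] for j in (-4,0,4) for i in(0,)])
big=cv2.resize(c['frame'][140:300,260:420],None,fx=3.5,fy=3.5,interpolation=2)
s=S['side'];b2=cv2.resize(s['frame'][240:300,300:345],None,fx=5,fy=9.33,interpolation=2)
cv2.imwrite('pics/z1.png',np.hstack([big,cv2.resize(b2,(225,560))])[:,:,::-1])
E
```

```text
scene
top ((0.48598915338516235, 0.4255640208721161), (0.17063604295253754, 0.30585551261901855), 84.47748565673828) 0.4010928871347284
pole ((0.5461164712905884, -0.12578964233398438), (0.029364503920078278, 0.40149012207984924), 2.57328200340271) [ 0.0478 -0.9989  0.5472 -0.1426] 0.026962867438696803
red [287.641  186.2692] [0.3692 0.2239 0.1506]
red [154.0341 407.    ] [ 0.5594 -0.333   0.0265]
bin ((0.7645408511161804, 0.10072050243616104), (0.12175913155078888, 0.10331632941961288), 68.97056579589844)
flap [0.4753 0.2796 0.2467] normal [-0.0621 -0.619  -0.783 ] [0.3516 0.2186 0.192 ] [0.598  0.351  0.2867]
side
top ((0.4859903156757355, 0.42478975653648376), (0.165351003408432, 0.301254004240036), 84.5802993774414) 0.3997883469371639
pole ((0.541554868221283, -0.12540532648563385), (0.025771506130695343, 0.40773001313209534), 2.8409950733184814) [ 0.0482 -0.9988  0.5418 -0.1246] 0.025914016413840057
red [621.881   89.9196] [ 0.3578 -1.095  -0.3214]
red [449.4194 137.6452] [ 0.5517 -0.3324  0.026 ]
red [348.5641 320.8205] [0.3578 0.2221 0.1489]
bin ((0.7615811824798584, 0.10154086351394653), (0.12013356387615204, 0.10426007956266403), 68.0831069946289)
flap [0.4507 0.2852 0.2412] normal [0.0593 0.6253 0.7782] [0.351  0.2331 0.2004] [0.5814 0.3356 0.2841]
hook rod scene [[0.5413 0.076  0.013 ]
 [0.5376 0.1869 0.013 ]
 [0.57   0.188  0.013 ]]
lamp [ 0.765  -0.1842  0.1464] eye [array([0.2991, 0.3518, 0.0007]), array([0.3105, 0.3417, 0.0019]), array([ 0.3188,  0.3342, -0.002 ])]
```

View pics/z1.png

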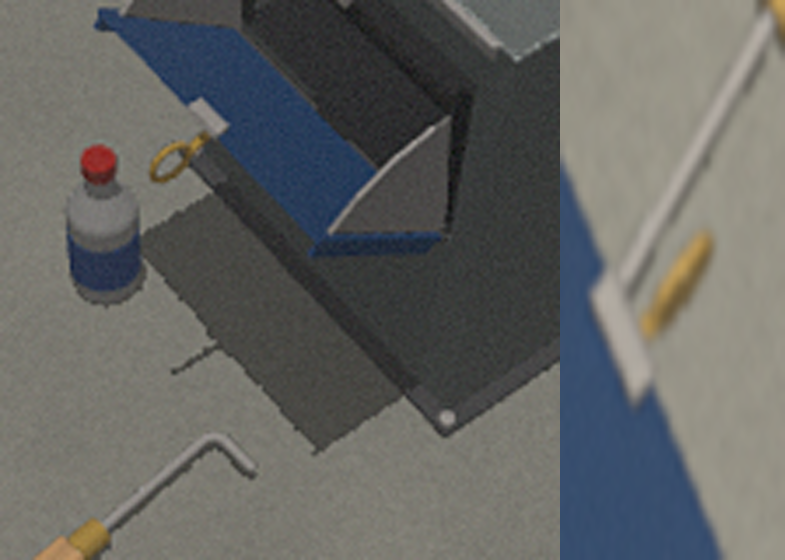

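The zoom shows the ring at scene pixel (309,185) and side pixel (324,270). Next I triangulate the eye, check it against the hinge kinematics, and move above the pole.

```bash
python3 - <<'E'
from h import *
S={n:dict(np.load(n+'0.npz')) for n in('scene','side')}
M=[]
for n in S: 
    c=S[n];M.append(c['K']@np.linalg.inv(c['W'])[:3])
X=cv2.triangulatePoints(M[0],M[1],np.array([[309.],[185]]),np.array([[324.],[270.5]]));print('eye tri',(X[:3]/X[3]).ravel())
a=np.radians(84.5);ex=np.array([np.cos(a),np.sin(a)]);o=np.array([.486,.425])
for t in (.85,.89,.93,0.):
    x=-.083-.034*np.cos(t)-.150*np.sin(t);z=.19+.15*np.cos(t)-.034*np.sin(t);p=np.r_[o+ex*x,z];print(t,p,[(lambda q:q[:2]/q[2])(m@np.r_[p,1]) for m in M])
E
```

```text
eye tri [0.46374887 0.2093418  0.25867095]
0.85 [0.46509302 0.20787275 0.26345394] [array([308.19979749, 184.38259641]), array([323.3814436 , 269.00124227])]
0.89 [0.46482185 0.20505649 0.25799136] [array([307.21597177, 186.45935055]), array([324.41509113, 268.87873116])]
0.93 [0.46457183 0.20245992 0.25242002] [array([306.31657083, 188.50792954]), array([325.35397666, 268.83059141])]
0.0 [0.47478605 0.30853864 0.34      ] [array([344.83237469, 141.32919045]), array([282.10206218, 289.16481009])]
```

{"name": "apply_moves", "arguments": {
  "rows": [
    [3,4,-0.5,0,0,7],
    [6.5,8.5,-1,0,0,14],
    [10,13,-2,0,0,22],
    [14,18,-3,0,0,30],
    [18,23,-4,0,0,38],
    [22,28,-5,0,0,46],
    [26,33,-6,0,0,54],
    [28.5,36.5,-7,0,0,61],
    [30,38.5,-7,0,0,66],
    [30.4,39,-7,0,0,67]
  ],
  "grip": 0
}}

```text
time: 1.35
tool_pos: [0.5433, -0.1039, 0.1684]
orientation: [0.689, 0.725, -0.0, -0.001]
ft_force: [1.1, -0.9, -0.2]
gripper_width: 0.0855
grasp_force: 0.0
```

```bash
python3 - <<'E'
from h import *
np.set_printoptions(precision=4,suppress=True)
c=cap('wrist');save(c,'w1.png');P=c['P'];print(c['W'][:3])
hsv=cv2.cvtColor(c['frame'],cv2.COLOR_RGB2HSV);H=hsv[...,0];Sa=hsv[...,1]
m=(Sa>90)&(H>5)&(H<22)&(P[...,2]>.02)&(P[...,2]<.034)
k,l,st,ce=cv2.connectedComponentsWithStats(m.astype(np.uint8));i=1+st[1:,4].argmax();q=P[l==i]
print(st[i],cv2.minAreaRect(q[:,:2].astype(np.float32)),cv2.fitLine(q[:,:2].astype(np.float32),cv2.DIST_HUBER,0,.01,.01).ravel(),np.median(q[:,2]),q[:,1].min(),q[:,1].max())
E
```

```text
[[ 0.9986  0.0498  0.0152  0.5403]
 [ 0.0521 -0.9497 -0.3089 -0.0245]
 [-0.001   0.3093 -0.951   0.3038]]
[  295     0    43   463 16801] ((0.5457867383956909, -0.1381738781929016), (0.025669896975159645, 0.3385292589664459), 2.9129581451416016) [ 0.0492 -0.9988  0.5441 -0.1074] 0.02668443672207571 -0.3073505875479088 0.03150352373369367
```

View pics/w1.png

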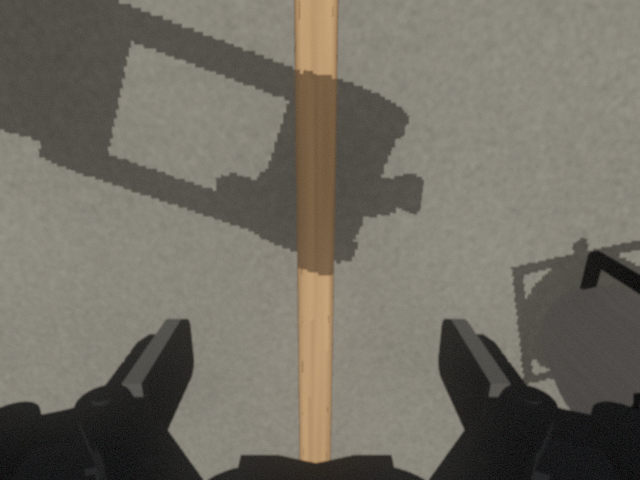

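The wrist view shows the pole centred between the open jaws (column about 317) and aligned. Down and grip.

{"name": "apply_moves", "arguments": {
  "rows": [
    [0.1,0,-2.5,0,0,0],
    [0.1,0,-6,0,0,0],
    [0.1,0,-9.5,0,0,0],
    [0.1,0,-12.5,0,0,0],
    [0.1,0,-14.5,0,0,0],
    [0.1,0,-15.2,0,0,0],
    [0.1,0,-15.4,0,0,0],
    [0.1,0,-15.4,0,0,0],
    [0.1,0,-15.4,0,0,0],
    [0.1,0,-15.4,0,0,0]
  ]
}}

```text
time: 2.65
tool_pos: [0.5446, -0.1054, 0.0161]
orientation: [0.69, 0.724, 0.0, 0.001]
ft_force: [0.5, -0.0, 1.0]
gripper_width: 0.0854
grasp_force: 0.0
```

{"name": "apply_moves", "arguments": {
  "rows": [
    [0,0,0,0,0,0],
    [0,0,0,0,0,0],
    [0,0,0,0,0,0],
    [0,0,0,0,0,0],
    [0,0,0,0,0,0],
    [0,0,0,0,0,0],
    [0,0,0,0,0,0],
    [0,0,0,0,0,0],
    [0,0,0,0,0,0],
    [0,0,0,0,0,0]
  ],
  "grip": 1,
  "grip_force": 90
}}

```text
time: 3.9
tool_pos: [0.5443, -0.1054, 0.0156]
orientation: [0.69, 0.724, 0.0, 0.0]
ft_force: [-0.9, 0.6, 4.5]
gripper_width: 0.024
grasp_force: 92.4
```

{"name": "apply_moves", "arguments": {
  "rows": [
    [0,-0.5,2,0,0,0],
    [0,-2,5,0,0,0],
    [-1,-4,9,0,0,-1],
    [-4,-5.6,13,0,0,-3],
    [-8,-5.6,17,0,0,-5],
    [-12,-5.6,20.5,0,0,-7],
    [-16,-5.6,23,0,0,-8.3],
    [-19,-5.6,24.5,0,0,-8.3],
    [-19.8,-5.6,24.5,0,0,-8.3],
    [-19.8,-5.6,24.5,0,0,-8.3]
  ]
}}

```text
time: 5.15
tool_pos: [0.3459, -0.1611, 0.2588]
orientation: [0.741, 0.672, -0.0, -0.001]
ft_force: [0.3, 0.8, -3.6]
gripper_width: 0.0238
grasp_force: 91.6
```

```bash
cat > look.py <<'E'
from h import *
import sys
t=sys.argv[1];cy=[int(a) for a in sys.argv[2:6]]
o=r.get_obs();print(o['tool_pos'],R.from_quat(o['orientation']).as_matrix()[:,1].round(4),o['ft_force'].round(1),o['gripper_width'])
im=[]
for n,u,v in(('scene',cy[0],cy[1]),('side',cy[2],cy[3])):
    c=cap(n);np.savez(f'{n}_{t}.npz',**{k:c[k] for k in('frame','P','K','W')})
    a=c['frame'][max(0,v-70):v+70,max(0,u-50):u+50];im.append(cv2.resize(a,(400,560),interpolation=2));print(n,max(0,u-50),max(0,v-70))
cv2.imwrite(f'pics/L{t}.png',np.hstack(im)[:,:,::-1])
E
python3 look.py a 295 230 350 250
```

```text
[ 0.34586291 -0.16108294  0.25875291] [ 0.9953 -0.0968 -0.0015] [ 0.3  0.8 -3.6] 0.023762470203723105
scene 245 160
side 300 180
```

View pics/La.png

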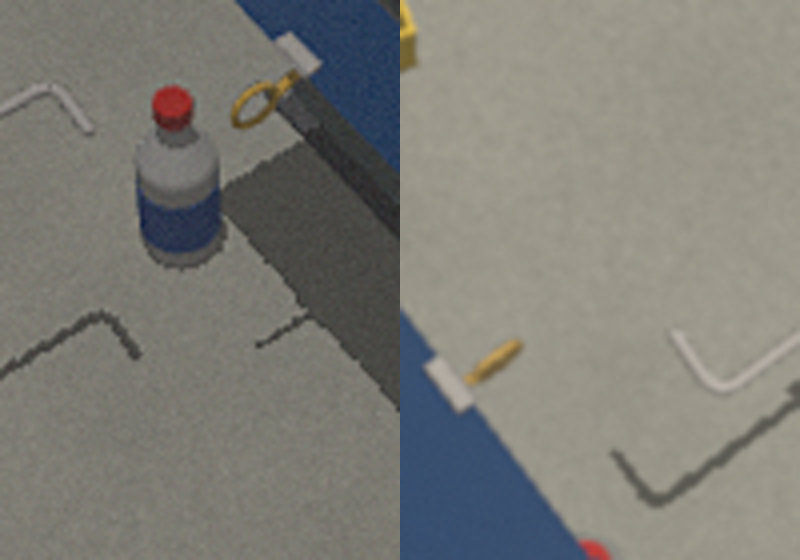

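The picture shows the hook in scene at its bend (258,182) and tip (268,192), and in side at its bend (379,277) and tip (368,263). The ring is at (308,186) and (324,270).

```bash
python3 - <<'E'
from h import *
np.set_printoptions(precision=4,suppress=True)
S=[dict(np.load(n+'_a.npz')) for n in('scene','side')]
M=[c['K']@np.linalg.inv(c['W'])[:3] for c in S]
a=np.array([[258,182.5],[267.75,192.5],[308.5,186]]).T.astype(float);b=np.array([[379.5,277],[368.5,263.25],[324.8,270]]).T
X=cv2.triangulatePoints(M[0],M[1],a,b);X=(X[:3]/X[3]).T;print(X)
print('reproj',[ [(m@np.r_[x,1])[:2]/(m@np.r_[x,1])[2] for m in M] for x in X])
t=np.array([.3459,-.1611,.2588]);d=np.array([.0958,.9954]);f=np.array([.9954,-.0958])
print('pred bend',t[:2]+.298*d,'tip',t[:2]+.298*d+.044*f)
for i,c in enumerate(S):
    # brass ring pixels
    hsv=cv2.cvtColor(c['frame'],cv2.COLOR_RGB2HSV);m=(hsv[...,1]>110)&(hsv[...,0]>14)&(hsv[...,0]<28)
    u0,v0=(305,183) if i==0 else (324,270)
    w=np.zeros_like(m);w[v0-20:v0+20,u0-20:u0+20]=1;m&=w;ys,xs=np.nonzero(m);print('ring px',cv2.fitEllipse(np.c_[xs,ys].astype(np.int32)) if len(xs)>5 else 0,xs.min(),xs.max(),ys.min(),ys.max())
E
```

```text
[[0.3768 0.1309 0.2526]
 [0.414  0.1283 0.2538]
 [0.4639 0.2073 0.257 ]]
reproj [[array([257.3574, 182.4612]), array([378.7948, 277.0235])], [array([266.853 , 192.4526]), array([367.5336, 263.2732])], [array([307.6841, 185.9854]), array([323.9115, 269.9928])]]
pred bend [0.3744 0.1355] tip [0.4182 0.1313]
ring px ((309.244384765625, 185.13145446777344), (6.4329657554626465, 18.207759857177734), 51.38717269897461) 303 319 178 191
ring px ((322.90557861328125, 270.0380554199219), (2.5989551544189453, 13.827201843261719), 50.483760833740234) 317 329 265 275
```

{"name": "apply_moves", "arguments": {
  "rows": [
    [0,0.5,0.1,0,0,0],
    [0,1.5,0.2,0,0,0],
    [0,3,0.4,0,0,0],
    [0,4.5,0.4,0,0,0],
    [0,6,0.4,0,0,0],
    [0,7.2,0.4,0,0,0],
    [0,8,0.4,0,0,0],
    [0,8.4,0.4,0,0,0],
    [0.5,8.4,0.4,0,0,0],
    [0.5,8.4,0.4,0,0,0]
  ]
}}

```text
time: 6.5
tool_pos: [0.3515, -0.0776, 0.2642]
orientation: [0.741, 0.672, -0.0, -0.0]
ft_force: [-0.5, -0.5, -3.2]
gripper_width: 0.024
grasp_force: 91.5
```

```bash
python3 look.py b 300 200 350 270
```

```text
[ 0.35145512 -0.07761024  0.26421328] [ 9.953e-01 -9.670e-02 -2.000e-04] [-0.5 -0.5 -3.2] 0.024031485282489946
scene 250 130
side 300 200
```

View pics/Lb.png

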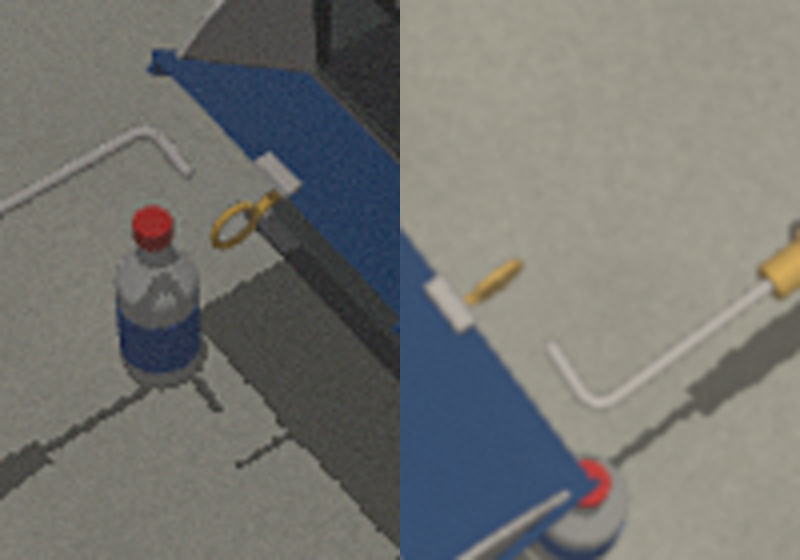

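The finger line points straight at the ring centre in both views: scene tip (297,173) to ring (309,186), side tip (338,287) to ring (325,270). Insert along the hole axis.

{"name": "apply_moves", "arguments": {
  "rows": [
    [0.5,0,0,0,0,0],
    [1.2,-0.1,0,0,0,0],
    [2,-0.2,0,0,0,0],
    [2.7,-0.25,0,0,0,0],
    [3.4,-0.3,0,0,0,0],
    [4.1,-0.4,0,0,0,0],
    [4.8,-0.45,0,0,0,0],
    [5.5,-0.5,0,0,0,0],
    [6.0,-0.55,0,0,0,0],
    [6.1,-0.6,0,0,0,0]
  ]
}}

```text
time: 7.85
tool_pos: [0.4124, -0.0833, 0.2642]
orientation: [0.74, 0.672, -0.0, -0.0]
ft_force: [0.2, 0.2, -1.7]
gripper_width: 0.0239
grasp_force: 91.5
```

```bash
python3 look.py c 310 190 325 270
```

```text
[ 0.41237638 -0.08333452  0.26423856] [ 9.954e-01 -9.620e-02 -3.000e-04] [ 0.2  0.2 -1.7] 0.023931809179944297
scene 260 120
side 275 200
```

View pics/Lc.png

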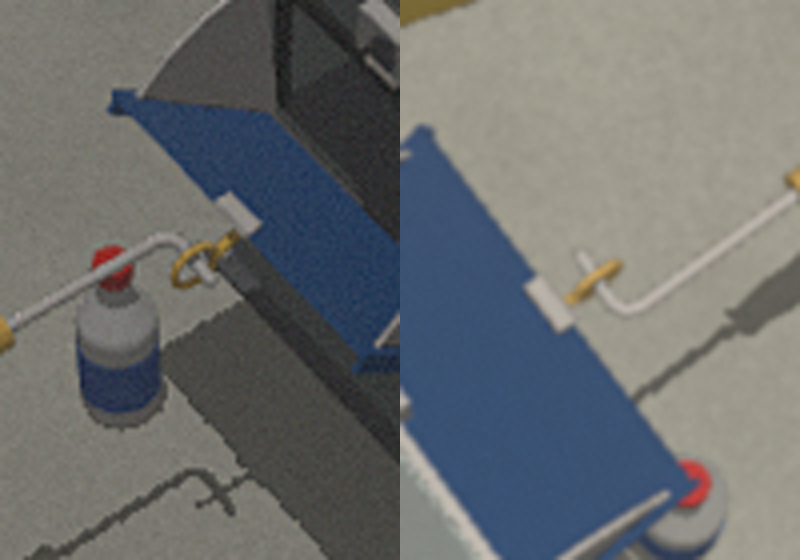

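The finger passes through the ring in both views: the tip shows beyond it at scene (312,189) and side (321,264). Forces are near zero. Swing the flap up along its arc.

{"name": "apply_moves", "arguments": {
  "rows": [
    [0.02,0.25,0.48,0,0,0],
    [0.06,0.63,1.14,0,0,0],
    [0.1,1.05,1.79,0,0,0],
    [0.14,1.5,2.41,0,0,0],
    [0.19,1.97,3.01,0,0,0],
    [0.24,2.47,3.59,0,0,0],
    [0.29,3.0,4.14,0,0,0],
    [0.34,3.57,4.66,0,0,0],
    [0.4,4.16,5.15,0,0,0],
    [0.4,4.16,5.15,0,0,0]
  ]
}}

```text
time: 9.2
tool_pos: [0.4164, -0.0411, 0.3164]
orientation: [0.74, 0.673, 0.001, 0.0]
ft_force: [0.1, -0.6, -4.8]
gripper_width: 0.0239
grasp_force: 91.3
```

{"name": "apply_moves", "arguments": {
  "rows": [
    [0.03,0.3,0.24,0,0,0],
    [0.06,0.61,0.47,0,0,0],
    [0.12,1.24,0.9,0,0,0],
    [0.18,1.89,1.3,0,0,0],
    [0.25,2.56,1.67,0,0,0],
    [0.31,3.25,2.01,0,0,0],
    [0.36,3.8,2.25,0,0,0],
    [0.4,4.2,2.4,0,0,0],
    [0.42,4.4,2.46,0,0,0],
    [0.42,4.4,2.46,0,0,0]
  ]
}}

```text
time: 10.45
tool_pos: [0.4203, 0.0025, 0.3404]
orientation: [0.74, 0.672, 0.0, -0.0]
ft_force: [0.0, -1.4, -4.1]
gripper_width: 0.0241
grasp_force: 91.4
```

```bash
python3 look.py d 340 150 290 285
```

```text
[0.42034055 0.00246845 0.34042302] [ 0.9954 -0.096  -0.    ] [ 0.  -1.4 -4.1] 0.024105691200504167
scene 290 80
side 240 215
```

View pics/Ld.png

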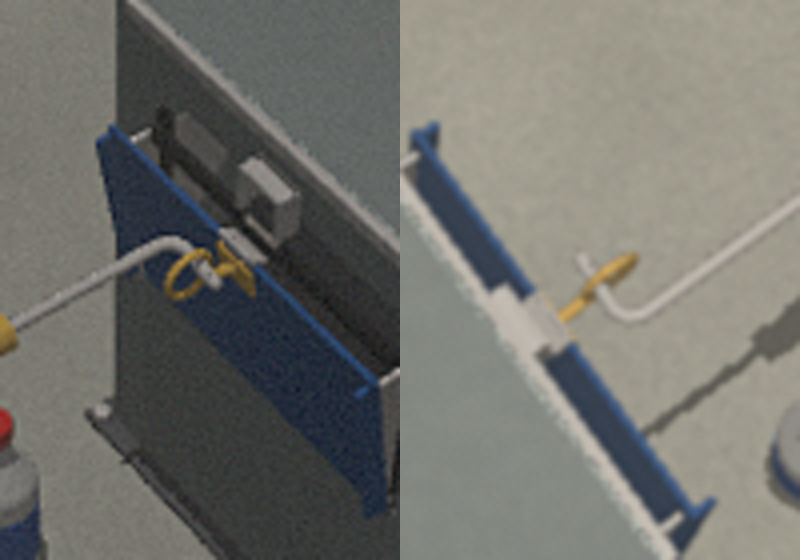

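The ring is still on the finger and the flap is nearly upright, with the latch housing clear. Continue slowly.

{"name": "apply_moves", "arguments": {
  "rows": [
    [0.02,0.15,0.04,0,0,0],
    [0.03,0.3,0.08,0,0,0],
    [0.05,0.45,0.12,0,0,0],
    [0.06,0.6,0.16,0,0,0],
    [0.07,0.75,0.2,0,0,0],
    [0.09,0.9,0.23,0,0,0],
    [0.1,1.05,0.26,0,0,0],
    [0.11,1.2,0.29,0,0,0],
    [0.12,1.3,0.3,0,0,0],
    [0.12,1.3,0.3,0,0,0]
  ]
}}

```text
time: 11.8
tool_pos: [0.4215, 0.0153, 0.3434]
orientation: [0.74, 0.672, -0.0, 0.0]
ft_force: [-1.0, -2.6, -4.1]
gripper_width: 0.0244
grasp_force: 91.4
```

{"name": "apply_moves", "arguments": {
  "rows": [
    [0,0.05,0.01,0,0,0],
    [0.01,0.1,0.02,0,0,0],
    [0.01,0.15,0.03,0,0,0],
    [0.02,0.2,0.04,0,0,0],
    [0.02,0.25,0.05,0,0,0],
    [0.03,0.3,0.06,0,0,0],
    [0.03,0.35,0.07,0,0,0],
    [0.04,0.4,0.08,0,0,0],
    [0.04,0.4,0.08,0,0,0],
    [0.04,0.4,0.08,0,0,0]
  ]
}}

```text
time: 13.05
tool_pos: [0.422, 0.0196, 0.3443]
orientation: [0.74, 0.672, 0.0, -0.0]
ft_force: [-0.0, -1.2, -3.7]
gripper_width: 0.0239
grasp_force: 91.4
```

{"name": "apply_moves", "arguments": {
  "rows": [
    [0,0.05,0,0,0,0],
    [0,0.08,0,0,0,0],
    [0.01,0.12,0,0,0,0],
    [0.01,0.16,0,0,0,0],
    [0.02,0.2,0,0,0,0],
    [0.02,0.24,0,0,0,0],
    [0.03,0.28,0,0,0,0],
    [0.03,0.3,0,0,0,0],
    [0.03,0.3,0,0,0,0],
    [0.03,0.3,0,0,0,0]
  ]
}}

```text
time: 14.3
tool_pos: [0.4222, 0.0221, 0.3442]
orientation: [0.74, 0.672, -0.0, 0.0]
ft_force: [-1.3, -4.1, -3.4]
gripper_width: 0.024
grasp_force: 91.5
```

```bash
python3 -c "
from h import *
print(r.get_obs()['ft_force'])
c=cap('scene');P=c['P'];hsv=cv2.cvtColor(c['frame'],cv2.COLOR_RGB2HSV)
m=(hsv[...,0]>105)&(hsv[...,0]<125)&(hsv[...,1]>120)&(P[...,2]>.18)&(P[...,1]>.2)
m=cv2.erode(m.astype(np.uint8),np.ones((3,3)))>0
q=P[m];d=(q[:,:2]-[.486,.425])@[.0958,.9954]
A=np.c_[q[:,2]-.19,np.ones(len(d))];k=np.linalg.lstsq(A,d,rcond=None)[0];print(len(d),'angle',-np.arctan(k[0]),'off',k[1])
"
```

```text
[-1.26799224 -4.13846562 -3.38103373]
0 angle -0.0 off 0.0
```

{"name": "apply_moves", "arguments": {
  "rows": [
    [0,0.03,0,0,0,0],
    [0,0.06,0,0,0,0],
    [0.01,0.09,0,0,0,0],
    [0.01,0.12,0,0,0,0],
    [0.01,0.15,0,0,0,0],
    [0.02,0.18,0,0,0,0],
    [0.02,0.2,0,0,0,0],
    [0.02,0.2,0,0,0,0],
    [0.02,0.2,0,0,0,0],
    [0.02,0.2,0,0,0,0]
  ]
}}

```text
time: 15.6
tool_pos: [0.4223, 0.0236, 0.3443]
orientation: [0.741, 0.672, -0.001, 0.001]
ft_force: [-0.4, -6.0, -3.4]
gripper_width: 0.0238
grasp_force: 91.5
```

```bash
python3 look.py e 345 145 285 285; python3 -c "
from h import *
print(np.mean([r.get_obs()['ft_force'] for _ in range(5)],0))"
```

```text
[0.42228581 0.02356785 0.34431501] [ 9.953e-01 -9.730e-02 -1.000e-04] [-0.4 -6.  -3.4] 0.023795048325485485
scene 295 75
side 235 215
[-1.05564411 -6.651147   -3.00743423]
```

View pics/Le.png

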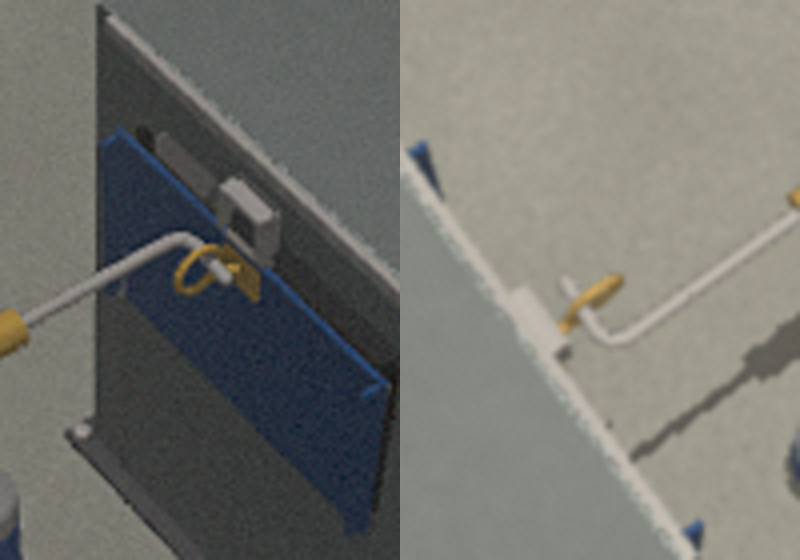

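The flap is nearly shut, the finger is in the ring (scene 348,140) and the seal force is rising, about 6 N. From here, fine steps.

{"name": "apply_moves", "arguments": {
  "rows": [
    [0,0.02,0,0,0,0],
    [0,0.04,0,0,0,0],
    [0,0.06,0,0,0,0],
    [0.01,0.08,0,0,0,0],
    [0.01,0.1,0,0,0,0],
    [0.01,0.12,0,0,0,0],
    [0.01,0.12,0,0,0,0],
    [0.01,0.12,0,0,0,0],
    [0.01,0.12,0,0,0,0],
    [0.01,0.12,0,0,0,0]
  ]
}}

```text
time: 16.95
tool_pos: [0.4223, 0.0244, 0.3444]
orientation: [0.741, 0.672, -0.001, 0.001]
ft_force: [-2.8, -7.7, -3.5]
gripper_width: 0.0238
grasp_force: 91.5
```

```bash
cat > f.py <<'E'
from h import *
o=r.get_obs();c=r.capture('scene');o2=r.get_obs();print(o['tool_pos'],o['ft_force'],o2['ft_force'])
E
python3 f.py
```

```text
[0.42230786 0.02437682 0.34436933] [-2.8288812  -7.74847084 -3.46278215] [-1.89653163 -8.93470857 -3.07074473]
```

{"name": "apply_moves", "arguments": {
  "rows": [
    [0,0.02,0,0,0,0],
    [0,0.04,0,0,0,0],
    [0,0.06,0,0,0,0],
    [0.01,0.08,0,0,0,0],
    [0.01,0.1,0,0,0,0],
    [0.01,0.1,0,0,0,0],
    [0.01,0.1,0,0,0,0],
    [0.01,0.1,0,0,0,0],
    [0.01,0.1,0,0,0,0],
    [0.01,0.1,0,0,0,0]
  ]
}}

```text
time: 18.25
tool_pos: [0.4223, 0.025, 0.3444]
orientation: [0.741, 0.671, -0.001, 0.001]
ft_force: [-2.3, -10.2, -3.0]
gripper_width: 0.0243
grasp_force: 91.6
```

```bash
python3 f.py
```

```text
[0.42231905 0.02502489 0.34436517] [ -2.32904199 -10.15276717  -3.00263088] [ -2.86371033 -10.91681372  -1.88317199]
```

{"name": "apply_moves", "arguments": {
  "rows": [
    [0,0.01,0,0,0,0],
    [0,0.02,0,0,0,0],
    [0,0.03,0,0,0,0],
    [0,0.04,0,0,0,0],
    [0,0.05,0,0,0,0],
    [0,0.06,0,0,0,0],
    [0,0.06,0,0,0,0],
    [0,0.06,0,0,0,0],
    [0,0.06,0,0,0,0],
    [0,0.06,0,0,0,0]
  ]
}}

```text
time: 19.55
tool_pos: [0.4223, 0.0254, 0.3444]
orientation: [0.741, 0.671, -0.001, 0.001]
ft_force: [-2.2, -9.7, -2.4]
gripper_width: 0.0244
grasp_force: 91.6
```

```bash
python3 f.py
```

```text
[0.42229405 0.02541193 0.34443954] [-2.19529813 -9.7414803  -2.44470267] [ -2.81890523 -10.18273107  -2.45788566]
```

{"name": "apply_moves", "arguments": {
  "rows": [
    [0,0.01,0,0,0,0],
    [0,0.02,0,0,0,0],
    [0,0.03,0,0,0,0],
    [0,0.04,0,0,0,0],
    [0,0.05,0,0,0,0],
    [0,0.06,0,0,0,0],
    [0,0.06,0,0,0,0],
    [0,0.06,0,0,0,0],
    [0,0.06,0,0,0,0],
    [0,0.06,0,0,0,0]
  ]
}}

```text
time: 20.85
tool_pos: [0.4223, 0.0258, 0.3444]
orientation: [0.741, 0.671, -0.002, 0.001]
ft_force: [-2.9, -10.9, -2.5]
gripper_width: 0.0238
grasp_force: 91.6
```

```bash
python3 f.py
```

```text
[0.42228323 0.02579661 0.34444847] [ -2.94714338 -10.92037952  -2.47587938] [ -2.33715695 -10.20214281  -2.20320832]
```

{"name": "apply_moves", "arguments": {
  "rows": [
    [0,0.01,0,0,0,0],
    [0,0.02,0,0,0,0],
    [0,0.03,0,0,0,0],
    [0,0.04,0,0,0,0],
    [0,0.05,0,0,0,0],
    [0,0.06,0,0,0,0],
    [0,0.07,0,0,0,0],
    [0,0.08,0,0,0,0],
    [0,0.08,0,0,0,0],
    [0,0.08,0,0,0,0]
  ]
}}

```text
time: 22.15
tool_pos: [0.4222, 0.0264, 0.3445]
orientation: [0.741, 0.671, -0.002, 0.002]
ft_force: [-2.5, -10.6, -1.4]
gripper_width: 0.024
grasp_force: 91.6
```

```bash
python3 f.py
```

```text
[0.42223144 0.0263775  0.34450056] [ -2.49118281 -10.59650878  -1.36160146] [ -3.90870498 -11.4631802   -2.46848287]
```

```bash
cat > g.py <<'E'
from h import *
import sys
e=dict(np.load('side_e.npz'));c=cap('side');e2=dict(np.load('scene_e.npz'));c2=cap('scene');np.savez('scene_%s.npz'%sys.argv[1],frame=c2['frame'])
def mask(f,lo,hi,s,x0,y0,x1,y1):
    h=cv2.cvtColor(f,cv2.COLOR_RGB2HSV)[y0:y1,x0:x1];m=((h[...,0]>=lo)&(h[...,0]<=hi)&(h[...,1]>s));ys,xs=np.nonzero(m);return m.sum(),np.r_[xs.mean()+x0,ys.mean()+y0].round(2)
for nm,a,b,M in(('side',e,c,None),('scene',e2,c2,None)):
    W=e if nm=='side' else e2
    m=W['K']@np.linalg.inv(W['W'])[:3];pr=lambda p:(lambda q:q[:2]/q[2])(m@np.r_[p,1])
    p0=np.array([.472,.30,.34]);print(nm,'px per mm y',(pr(p0+[0,.001,0])-pr(p0)).round(2))
    boxes={'side':{'ring':(15,30,90,270,280,300,300),'ferr':(15,30,90,325,255,352,275)},'scene':{'ring':(15,30,90,336,132,362,152),'ferr':(15,30,90,285,145,304,165),'blue':(105,125,110,315,95,400,215)}}[nm]
    for k,v in boxes.items():print(k,mask(a['frame'],*v),mask(b['frame'],*v))
print(r.get_obs()['ft_force'].round(1))
E
python3 g.py f
```

```text
side px per mm y [-0.39  0.34]
ring (np.int64(64), array([282.11, 289.62])) (np.int64(66), array([281.88, 289.53]))
ferr (np.int64(201), array([342.47, 262.07])) (np.int64(215), array([342.12, 262.41]))
scene px per mm y [ 0.33 -0.23]
ring (np.int64(123), array([349.89, 142.07])) (np.int64(120), array([350.68, 141.64]))
ferr (np.int64(154), array([293.03, 158.75])) (np.int64(166), array([293.41, 158.27]))
blue (np.int64(753), array([365.13, 164.16])) (np.int64(812), array([365.95, 165.04]))
[ -1.9 -11.8  -3.2]
```

{"name": "apply_moves", "arguments": {
  "rows": [
    [0,0.01,0,0,0,0],
    [0,0.02,0,0,0,0],
    [0,0.03,0,0,0,0],
    [0,0.04,0,0,0,0],
    [0,0.05,0,0,0,0],
    [0,0.06,0,0,0,0],
    [0,0.07,0,0,0,0],
    [0,0.07,0,0,0,0],
    [0,0.07,0,0,0,0],
    [0,0.07,0,0,0,0]
  ]
}}

```text
time: 23.55
tool_pos: [0.4222, 0.0268, 0.3445]
orientation: [0.741, 0.671, -0.002, 0.002]
ft_force: [-2.3, -13.0, -1.7]
gripper_width: 0.0242
grasp_force: 91.6
```

```bash
python3 g.py g|grep -v px
```

```text
ring (np.int64(64), array([282.11, 289.62])) (np.int64(62), array([281.55, 289.76]))
ferr (np.int64(201), array([342.47, 262.07])) (np.int64(220), array([341.98, 262.54]))
ring (np.int64(123), array([349.89, 142.07])) (np.int64(118), array([350.47, 141.65]))
ferr (np.int64(154), array([293.03, 158.75])) (np.int64(173), array([293.36, 158.31]))
blue (np.int64(753), array([365.13, 164.16])) (np.int64(852), array([365.15, 163.83]))
[ -2.2 -12.2  -1.8]
```

{"name": "apply_moves", "arguments": {
  "rows": [
    [0,0.01,0,0,0,0],
    [0,0.02,0,0,0,0],
    [0,0.03,0,0,0,0],
    [0,0.04,0,0,0,0],
    [0,0.05,0,0,0,0],
    [0,0.05,0,0,0,0],
    [0,0.05,0,0,0,0],
    [0,0.05,0,0,0,0],
    [0,0.05,0,0,0,0],
    [0,0.05,0,0,0,0]
  ]
}}

```text
time: 24.9
tool_pos: [0.4222, 0.0272, 0.3445]
orientation: [0.742, 0.671, -0.002, 0.002]
ft_force: [-2.8, -12.7, -2.5]
gripper_width: 0.0243
grasp_force: 91.6
```

```bash
python3 f.py
```

```text
[0.42217828 0.02721058 0.34452068] [ -2.79690988 -12.74261404  -2.50225638] [ -3.71120564 -12.51991446  -2.70217462]
```

{"name": "apply_moves", "arguments": {
  "rows": [
    [0,0.01,0,0,0,0],
    [0,0.02,0,0,0,0],
    [0,0.03,0,0,0,0],
    [0,0.04,0,0,0,0],
    [0,0.05,0,0,0,0],
    [0,0.05,0,0,0,0],
    [0,0.05,0,0,0,0],
    [0,0.05,0,0,0,0],
    [0,0.05,0,0,0,0],
    [0,0.05,0,0,0,0]
  ]
}}

```text
time: 26.2
tool_pos: [0.4223, 0.0278, 0.3445]
orientation: [0.741, 0.671, -0.002, 0.002]
ft_force: [-2.3, -11.1, -1.2]
gripper_width: 0.0242
grasp_force: 91.6
```

```bash
python3 f.py
```

```text
[0.4222587  0.0278306  0.34454826] [ -2.3412687  -11.14906334  -1.2382234 ] [ -2.30173674 -11.04662278  -2.06011666]
```

The force dropped and the tool stepped forward, so the latch has probably clicked. I'll ease off and see whether the flap stays.

{"name": "apply_moves", "arguments": {
  "rows": [
    [0,-0.05,0,0,0,0],
    [0,-0.1,0,0,0,0],
    [0,-0.15,0,0,0,0],
    [0,-0.2,0,0,0,0],
    [0,-0.25,0,0,0,0],
    [0,-0.3,0,0,0,0],
    [0,-0.35,0,0,0,0],
    [0,-0.4,0,0,0,0],
    [0,-0.4,0,0,0,0],
    [0,-0.4,0,0,0,0]
  ]
}}

```text
time: 27.5
tool_pos: [0.4227, 0.0267, 0.3442]
orientation: [0.74, 0.672, 0.0, -0.0]
ft_force: [-0.5, -0.8, -2.7]
gripper_width: 0.0239
grasp_force: 91.5
```

```bash
python3 g.py h|grep -v px
```

```text
ring (np.int64(64), array([282.11, 289.62])) (np.int64(62), array([281.34, 289.81]))
ferr (np.int64(201), array([342.47, 262.07])) (np.int64(222), array([341.91, 262.46]))
ring (np.int64(123), array([349.89, 142.07])) (np.int64(108), array([350.4 , 141.87]))
ferr (np.int64(154), array([293.03, 158.75])) (np.int64(164), array([293.46, 158.29]))
blue (np.int64(753), array([365.13, 164.16])) (np.int64(861), array([365.27, 164.11]))
[ 0.5 -0.2 -2.6]
```

It's latched: at this tool position the force was 12 N before and is now about zero. Centre the finger in the hole, then withdraw along the axis.

{"name": "apply_moves", "arguments": {
  "rows": [
    [0,-0.1,0,0,0,0],
    [0,-0.2,0,0,0,0],
    [0,-0.3,0,0,0,0],
    [0,-0.4,0,0,0,0],
    [0,-0.5,0,0,0,0],
    [0,-0.55,0,0,0,0],
    [-0.2,-0.55,0,0,0,0],
    [-0.5,-0.5,0,0,0,0],
    [-0.5,-0.5,0,0,0,0],
    [-0.5,-0.5,0,0,0,0]
  ]
}}

```text
time: 28.85
tool_pos: [0.4176, 0.0212, 0.3443]
orientation: [0.74, 0.672, 0.0, 0.0]
ft_force: [0.1, -0.5, -3.0]
gripper_width: 0.024
grasp_force: 91.5
```

```bash
python3 look.py i 345 145 285 285;python3 g.py i|grep -v px
```

```text
[0.41760994 0.02120069 0.34430617] [ 9.954e-01 -9.630e-02  4.000e-04] [ 0.1 -0.5 -3. ] 0.024014463826283507
scene 295 75
side 235 215
ring (np.int64(64), array([282.11, 289.62])) (np.int64(62), array([281.06, 290.05]))
ferr (np.int64(201), array([342.47, 262.07])) (np.int64(186), array([344.12, 263.06]))
ring (np.int64(123), array([349.89, 142.07])) (np.int64(116), array([350.69, 141.64]))
ferr (np.int64(154), array([293.03, 158.75])) (np.int64(139), array([291.74, 157.94]))
blue (np.int64(753), array([365.13, 164.16])) (np.int64(929), array([364.97, 163.89]))
[-0.5 -0.6 -2.6]
```

View pics/Li.png

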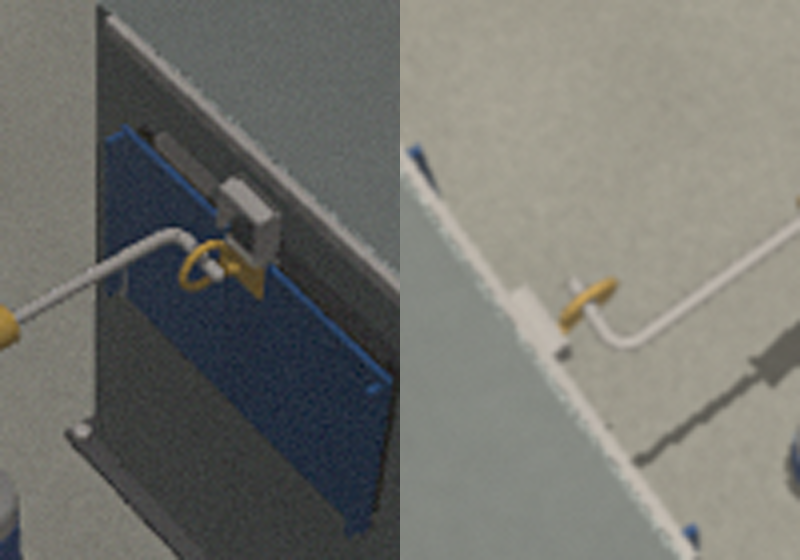

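The flap holds shut (ring unmoved) and the finger is free inside the ring, near its centre. Withdraw.

{"name": "apply_moves", "arguments": {
  "rows": [
    [-0.4,0.04,0,0,0,0],
    [-0.9,0.09,0,0,0,0],
    [-1.5,0.15,0,0,0,0],
    [-2.2,0.2,0,0,0,0],
    [-2.9,0.28,0,0,0,0],
    [-3.6,0.35,0,0,0,0],
    [-4.4,0.42,0,0,0,0],
    [-5.2,0.5,0,0,0,0],
    [-5.8,0.55,0,0,0,0],
    [-6,0.58,0,0,0,0]
  ]
}}

```text
time: 30.3
tool_pos: [0.3573, 0.027, 0.3444]
orientation: [0.74, 0.672, 0.0, 0.0]
ft_force: [0.3, -0.4, -2.6]
gripper_width: 0.0238
grasp_force: 91.5
```

```bash
python3 g.py j|grep -v px
```

```text
ring (np.int64(64), array([282.11, 289.62])) (np.int64(71), array([281.07, 290.28]))
ferr (np.int64(201), array([342.47, 262.07])) (np.int64(0), array([nan, nan]))
ring (np.int64(123), array([349.89, 142.07])) (np.int64(125), array([350.52, 141.7 ]))
ferr (np.int64(154), array([293.03, 158.75])) (np.int64(0), array([nan, nan]))
blue (np.int64(753), array([365.13, 164.16])) (np.int64(941), array([364.22, 163.52]))
[-0.1 -0.  -2.1]g.py:5: RuntimeWarning: Mean of empty slice.
  h=cv2.cvtColor(f,cv2.COLOR_RGB2HSV)[y0:y1,x0:x1];m=((h[...,0]>=lo)&(h[...,0]<=hi)&(h[...,1]>s));ys,xs=np.nonzero(m);return m.sum(),np.r_[xs.mean()+x0,ys.mean()+y0].round(2)
  ret = ret.dtype.type(ret / rcount)
```

The hook is out. Back away, swing over and lower it to the bench.

{"name": "apply_moves", "arguments": {
  "rows": [
    [0,-1,0,0,0,0],
    [0,-4,0,0,0,0],
    [0,-8,0,0,0,0],
    [1,-12,0,0,0,1],
    [4,-15,-2,0,0,3],
    [8,-15.2,-5,0,0,5],
    [12,-15.2,-8,0,0,7],
    [16,-15.2,-12,0,0,8.3],
    [18,-15.2,-15,0,0,8.3],
    [18.7,-15.2,-17,0,0,8.3]
  ]
}}

```text
time: 31.65
tool_pos: [0.5449, -0.1256, 0.1709]
orientation: [0.69, 0.724, -0.001, -0.002]
ft_force: [-0.7, -0.0, -2.9]
gripper_width: 0.0239
grasp_force: 91.5
```

{"name": "apply_moves", "arguments": {
  "rows": [
    [0,0,-2,0,0,0],
    [0,0,-4.5,0,0,0],
    [0,0,-7,0,0,0],
    [0,0,-9.5,0,0,0],
    [0,0,-11.5,0,0,0],
    [0,0,-13,0,0,0],
    [0,0,-14,0,0,0],
    [0,0,-14.5,0,0,0],
    [0,0,-14.8,0,0,0],
    [0,0,-14.8,0,0,0]
  ]
}}

```text
time: 32.9
tool_pos: [0.5449, -0.1251, 0.0266]
orientation: [0.69, 0.724, 0.0, 0.0]
ft_force: [-0.1, 0.2, -3.6]
gripper_width: 0.0237
grasp_force: 91.5
```

```bash
cat > p.py <<'E'
from h import *
np.set_printoptions(precision=4,suppress=True)
for n in('side','scene','wrist'):
    c=cap(n);P=c['P'];h=cv2.cvtColor(c['frame'],cv2.COLOR_RGB2HSV)
    m=(h[...,1]>90)&(h[...,0]>5)&(h[...,0]<22)&(abs(P[...,0]-.54)<.05)&(P[...,2]<.08)&(P[...,1]<.2)
    q=P[m];q=q[q[:,2]>np.median(q[:,2])-.006];A=np.c_[q[:,1]+.12,np.ones(len(q))];print(n,len(q),'z slope,z',np.linalg.lstsq(A,q[:,2],rcond=None)[0],q[:,1].min(),q[:,1].max())
o=r.get_obs();print(o['tool_pos'],o['ft_force'],o['wrist_torque'])
E
python3 p.py
```

```text
side 800 z slope,z [-0.0028  0.0363] -0.3644629079717431 0.05721878125893343
scene 1732 z slope,z [-0.0037  0.0377] -0.36726634747983067 0.056086566896076606
wrist 37387 z slope,z [-0.0047  0.0378] -0.17258400820967273 -0.019992101986464794
[ 0.545  -0.1251  0.0269] [ 0.6212  0.4806 -2.9343] [-0.0792 -0.0098 -0.0399]
```

{"name": "apply_moves", "arguments": {
  "rows": [
    [0,0,-0.2,0,0,0],
    [0,0,-0.4,0,0,0],
    [0,0,-0.6,0,0,0],
    [0,0,-0.75,0,0,0],
    [0,0,-0.85,0,0,0],
    [0,0,-0.95,0,0,0],
    [0,0,-1.05,0,0,0],
    [0,0,-1.1,0,0,0],
    [0,0,-1.1,0,0,0],
    [0,0,-1.1,0,0,0]
  ]
}}

```text
time: 34.3
tool_pos: [0.5447, -0.1251, 0.0157]
orientation: [0.69, 0.724, 0.0, 0.0]
ft_force: [-1.5, -0.0, 0.9]
gripper_width: 0.0239
grasp_force: 91.9
```

```bash
python3 p.py
```

```text
side 801 z slope,z [-0.0003  0.0252] -0.3645546385101033 0.057392837342449265
scene 1685 z slope,z [0.0004 0.0268] -0.3672074864465263 0.05694498582232821
wrist 37414 z slope,z [-0.0019  0.0266] -0.17271514317019754 -0.019944294942090948
[ 0.5447 -0.1251  0.0157] [-1.4614 -0.1908  2.6566] [-0.0052  0.3254  0.0429]
```

The pole lies flat on the bench: slope is about zero and its weight is off the wrist. Release and rise.

{"name": "apply_moves", "arguments": {
  "rows": [
    [0,0,0,0,0,0],
    [0,0,0,0,0,0],
    [0,0,0,0,0,0],
    [0,0,0,0,0,0],
    [0,0,0,0,0,0],
    [0,0,0,0,0,0],
    [0,0,0,0,0,0],
    [0,0,0,0,0,0],
    [0,0,0,0,0,0],
    [0,0,0,0,0,0]
  ],
  "grip": 0
}}

```text
time: 35.7
tool_pos: [0.5446, -0.125, 0.0153]
orientation: [0.69, 0.724, 0.0, 0.0]
ft_force: [0.2, -0.3, -0.4]
gripper_width: 0.0857
grasp_force: 0.0
```

{"name": "apply_moves", "arguments": {
  "rows": [
    [0,0,0.5,0,0,0],
    [0,0,2,0,0,0],
    [0,0,4,0,0,0],
    [0,0,7,0,0,0],
    [0,0,10,0,0,0],
    [0,0,13,0,0,0],
    [0,0,15,0,0,0],
    [0,0,16,0,0,0],
    [0,0,16,0,0,0],
    [0,0,16,0,0,0]
  ]
}}

```text
time: 36.95
tool_pos: [0.5441, -0.1248, 0.1742]
orientation: [0.69, 0.724, -0.0, -0.001]
ft_force: [-0.3, 0.1, -0.4]
gripper_width: 0.0855
grasp_force: 0.0
```

```bash
python3 p.py; python3 g.py k 2>/dev/null|grep -v px
```

```text
side 980 z slope,z [-0.0022  0.0253] -0.36617902725833607 0.056152329027017944
scene 1873 z slope,z [-0.0017  0.0265] -0.3671166970282272 0.057415459058760276
wrist 16488 z slope,z [-0.0009  0.0266] -0.33343078595937076 0.011508053436222132
[ 0.5441 -0.1248  0.174 ] [-0.1598 -0.3147  0.0059] [ 0.0315 -0.0307 -0.0099]
ring (np.int64(64), array([282.11, 289.62])) (np.int64(72), array([281.15, 290.25]))
ferr (np.int64(201), array([342.47, 262.07])) (np.int64(0), array([nan, nan]))
ring (np.int64(123), array([349.89, 142.07])) (np.int64(126), array([350.42, 141.67]))
ferr (np.int64(154), array([293.03, 158.75])) (np.int64(0), array([nan, nan]))
blue (np.int64(753), array([365.13, 164.16])) (np.int64(949), array([364.14, 163.19]))
[ 0.4 -0.1  0.4]
```

The flap is still latched, the pole is flat on the bench and the arm is clear.

```bash
python3 -c "
from station import r
print(r.finish_job())"
```

```text
the job is handed in; nothing more can be done
None
```

The flap is latched shut: it held its position after I unhooked. The highest force I read while closing was about 13 N. The pole lies flat on the bench, about 2 cm nearer the robot than it started, the lamp, bin and bottle were not touched, and I handed the job in at about 37 s; no verdict was returned.

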